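Start the air-conditioner test rig in order

ROBOT

A 7-joint arm with a two-finger parallel gripper is mounted at the origin on the work surface. World frame = base frame: x ahead of the robot, y to its left, z up, the work surface at z = 0. Lengths are in m, angles in rad, forces in N, time in s.
With the tool pointing down it reaches from about 0.375 to 0.925 m from the base axis. Payload 3.1 kg.
Tool frame: the origin (TCP) lies between the finger pads; the fingertips stand 19 mm ahead of it and the grasp point (between the pads) is the TCP; z points along the fingers, y is the direction in which the jaws open and shut (so a half turn about z gives the same grasp; the last joint's range is limited). The gripper opens to 85 mm and grips with 20 to 120 N. Pads are 22 mm wide; open, the fingers measure 114 mm over their backs; the gripper's body (76 mm by 85 mm) begins 54 mm behind the grasp point. The pads swing forward as they close: fully open they stand 13 mm farther back than shut.
Start: joints at [1.199, 0.383, 0.044, 1.598, -0.018, 1.161, -0.05], TCP at [0.176, -0.626, 0.25] pointing down, gripper open.
Joint ranges: [-2.61, 2.61], [-0.41, 2.15], [-1.48, 1.57], [0, 2.5], [-1.57, 4.71], [0.05, 1.97], [-2.85, 2.85]. Speed limits (rad/s): [2.79, 2.79, 3.14, 3.14, 3.14, 3.14, 3.14].

INTERFACE

Orientations are given as a unit quaternion [x, y, z, w].
In Python, from bench import move_ptp, movel, move_j, move_gripper, pause, inverse_kinematics, read_camera, camera_params, MotionError, sign_off, look_for, tip_of, read_time_s, read_qpos, read_joint_vel, read_effort, read_eef_pos, read_tcp_rot, read_ft_force, read_ft_torque, read_finger_gap gives the robot as it stands. Calls block until the motion is done:
- move_ptp(position, orientation): joint-space move of the TCP to a pose.
- movel(position, orientation=None, speed=0.15): straight line of the TCP; orientation=None keeps the orientation; speed is the mean speed in m/s.
- move_j(angles): joint-space move.
- move_gripper(opening, effort=None): finger opening in m; effort is the grip in N (None keeps the last); returns when the fingers have stopped.
- pause(seconds).
- inverse_kinematics(position, orientation): joint angles nearest the present ones, or None.
- read_camera(name): name is "side" or "top"; returns the picture (480x640x3 uint8, red, green, blue); there is no depth.
- camera_params(name): a dict with "K" (3x3 intrinsics, pixels), "camera_from_world" (4x4, takes a point from world to camera coordinates). Camera axes: x right, y down, z forward; pixel columns grow to the right and rows downward; lengths in m; the calibration is good to about 2 mm. A picture is of the moment at which its call begins. camera_params takes no time and is no camera call.
A pose or a line that the arm cannot do raises MotionError and nothing moves.
- sign_off(): hands the job in, once; it reports no verdict.
Trained networks look in the newest picture that a camera, given by its name, has taken for a name from the list of things; names that differ only in an ending like _2 or _b are one class to them, and where a whole thing is asked for, a point or a joint stands for the part that bears it (a point fixed in the world has none). Each returns a list of dicts, best first, with "confidence" (0 to 1); they miss things now and then, are a little off and sometimes report something else, mostly with a low value. They report only what shows in the picture. A call takes as long as a camera call. They do not tell look-alikes from the thing itself.
- look_for(camera, name): "at" ([column, row] in pixels, amid what is visible of it).
- tip_of(camera, name): "at" ([column, row] in pixels: a listed point, or the origin of a listed thing).
Readings, each from a call of its own:
- read_time_s(): time.
- read_qpos(): joint angles.
- read_joint_vel(): joint speeds.
- read_effort(): joint torques, N m.
- read_eef_pos(): TCP position.
- read_tcp_rot(): TCP orientation.
- read_ft_force(): force on the tool from outside, world axes, zero at the start.
- read_ft_torque(): the same for the moment, N m.
- read_finger_gap(): finger opening in m.
Only numpy, scipy, OpenCV 4.12 (cv2) and the standard library are available. Lean on these libraries where they do the work, as an engineer would, in place of code of your own. Each camera call takes 0.05 s, during which the arm holds its last target. There are 200 camera calls.

TASK

Start the air-conditioner bench test by pressing three switches with a fingertip, lightly and in this order: the hinged paddle (main supply), then the square cap (fan), then the small round cap (compressor), each all the way down, where it stays by itself. Leave the wide mushroom cap (stop) alone. Do not pick up or shift the switch boxes, leave everything else on the bench as it stands, and finish with the hand clear.

Things in the scene. Friction and masses are not known exactly. Their poses are not given: they have to be found in the camera images.
- paddle_box: The paddle switch box: cream plastic housing 100 mm (its x) by 84 mm (its y) by 42 mm tall (flat top), 0.6 kg, standing loose on rubber feet; origin at the centre of its underside, z up. On top it carries a hinged paddle, which slopes up towards the box's +x end when off.
- square_box: The square-cap switch box: cream plastic housing 100 mm (its x) by 84 mm (its y) by 42 mm tall (flat top), 0.6 kg, standing loose on rubber feet; origin at the centre of its underside, z up. On top it carries a square push cap at its centre.
- round_box: The round-cap switch box: cream plastic housing 100 mm (its x) by 84 mm (its y) by 42 mm tall (flat top), 0.6 kg, standing loose on rubber feet; origin at the centre of its underside, z up. On top it carries a small round push cap at its centre.
- mushroom_box: The mushroom switch box: cream plastic housing 100 mm (its x) by 84 mm (its y) by 42 mm tall (flat top), 0.6 kg, standing loose on rubber feet; origin at the centre of its underside, z up. On top it carries a wide mushroom-shaped push cap at its centre; not to be touched.
- paddle (a joint): Grey slab 72 mm long (box's x), 42 mm wide, 6 mm thick, hinged along the box's y at x = -34 mm, 52 mm above the bench. 0 rad: raised (starts at 0 to 0.03); grows as the free end goes down; 0.25 rad: fully down, nearly level. Moves against about 3 N at the press point and stays where left. Sprung: beyond the end it gives up to 7 mm more, 1 mm per 2.5 N, and comes back.
- paddle_press (a point): Spot to press: on the paddle's top face, on its centre line, 60 mm from the hinge and 14 mm short of the free end; it lies above box x = about +24 mm, 71 mm above the bench when raised and 56 mm when fully pressed (nearly 15 mm of travel, straight down).
- square (a joint): Grey square cap, 42 by 42 mm. Reads 0 m up (starts at 0 to 0.0015), grows as the cap is pushed straight down, 0.010 m fully in. Slides against about 3 N of friction and stays where it is left. The cap is sprung on its stem: beyond the end it gives up to 8 mm more, about 1 mm per 2.5 N, and comes back.
- square_top (a point): Centre of the square cap's top: 62 mm above the bench when up, 52 mm when fully in.
- round (a joint): Grey round cap, 26 mm across. Reads 0 m up (starts at 0 to 0.0015), grows as the cap is pushed straight down, 0.010 m fully in. Slides against about 3 N of friction and stays where it is left. The cap is sprung on its stem: beyond the end it gives up to 8 mm more, about 1 mm per 2.5 N, and comes back.
- round_top (a point): Centre of the round cap's top: 62 mm above the bench when up, 52 mm when fully in.
- mushroom (a joint): Grey mushroom cap, 64 mm across. Reads 0 m up (starts at 0 to 0.0015), grows as the cap is pushed straight down, 0.010 m fully in. Slides against about 3 N of friction and stays where it is left. The cap is sprung on its stem: beyond the end it gives up to 8 mm more, about 1 mm per 2.5 N, and comes back. To be left alone.
- mushroom_top (a point): Centre of the mushroom cap's top, 69 mm above the bench when up.
- jar: Bystander, loose on the bench: clear screw jar, 52 mm across, 68 mm tall; origin at its underside.
- capacitor: Bystander, loose on the bench: aluminium can capacitor, 42 mm across, about 75 mm tall with its tabs; origin at its underside.
- hub: Bystander, loose on the bench: white plastic fan hub, a disc 72 mm across with a stub, 28 mm tall; origin at its underside.
- screwdriver: Bystander, loose on the bench: screwdriver lying flat, 170 mm long, black handle; origin on its axis, x along it towards the blade.
- spray_bottle: Bystander, loose on the bench: white spray bottle, 70 mm across, about 190 mm tall; origin at its underside.
- parts_tray: Bystander, loose on the bench: small grey open tray, 100 by 75 mm, 28 mm tall; origin at its underside.
There are look-alikes about, which are no part of the job. What is shaped like the round_box but yellow is not meant.

How it is judged:
By the outcome, as a careful person would: the job done as asked, in the order asked, and still so for the second after the job is handed in, with the robot touching nothing.
It also fails if it takes over 58 s, if anything falls off the work surface, if the arm or the gripper's body presses on something with over 40 N, if the wrist force passes 120 N, or if a joint passes its speed limit or range.

## Working session

There is one attempt and no reset: what is moved stays moved. The work goes in short steps, each a Python script; the robot and the scene stay as the last script left them, time stands still between calls to the robot, and variables do not carry over. Pictures are saved under pics/ and viewed, about 8 in all and at most 12, crops included, and the job is handed in when it is done.

```bash
mkdir -p pics
cat > h.py <<'E'
import numpy as np, cv2
from bench import *
def snap(c,fn=None):
    im=read_camera(c)
    if fn: cv2.imwrite(fn,im[:,:,::-1])
    return im
def proj(c,P):
    p=camera_params(c);q=p["camera_from_world"]@np.append(P,1);u=np.array(p["K"])@q[:3];return u[:2]/u[2]
def ray(c,uv):
    p=camera_params(c);T=np.linalg.inv(p["camera_from_world"]);d=T[:3,:3]@np.linalg.inv(p["K"])@np.append(uv,1);return T[:3,3],d
def atz(c,uv,z):
    o,d=ray(c,uv);return o+d*(z-o[2])/d[2]
E
python3 - <<'E'
from h import *
for c in("top","side"):
    snap(c,f"pics/{c}0.png")
    print(c,ray(c,(320,240)))
    for n,z in(("paddle_press",.07),("square_top",.061),("round_top",.061),("mushroom_top",.068),("paddle_box",0),("square_box",0),("round_box",0)):
        for r in tip_of(c,n): print(n,np.round(r["at"],1),round(r["confidence"],2),atz(c,r["at"],z).round(4))
print(read_time_s(),read_ft_force(),read_tcp_rot())
E
```

```text
top (array([ 0.3584517 , -0.00425993,  1.37127947]), array([ 0.0866208 ,  0.0138815 , -0.99626981]))
paddle_press [355.3 193.6] 0.77 [ 0.6074 -0.0887  0.07  ]
square_top [416.8 228.2] 0.56 [ 0.5072 -0.268   0.061 ]
round_top [214.9 329.4] 0.65 [0.2135 0.3162 0.061 ]
round_top [157.4 252.8] 0.64 [0.4343 0.4888 0.061 ]
round_top [284.4 218.5] 0.6 [0.5354 0.1184 0.061 ]
round_top [303.2 270.6] 0.43 [0.3832 0.0626 0.061 ]
mushroom_top [222.4 197.5] 0.79 [0.5962 0.2998 0.068 ]
mushroom_top [227.8 198.6] 0.72 [0.593  0.2839 0.068 ]
paddle_box [352.6 204.7] 0.83 [ 0.5864 -0.0849  0.    ]
square_box [410.7 226.7] 0.97 [ 0.5187 -0.2618  0.    ]
round_box [286.6 224.2] 0.86 [0.5261 0.1172 0.    ]
round_box [163.5 253.7] 0.81 [0.4351 0.4929 0.    ]
round_box [223.2 323.5] 0.74 [0.2245 0.3064 0.    ]
round_box [300.  273.7] 0.65 [0.3749 0.0753 0.    ]
round_box [485.1 265.9] 0.51 [ 0.3996 -0.4851  0.    ]
side (array([-0.34132729,  0.90067193,  0.82782335]), array([ 0.57903111, -0.62252387, -0.52681857]))
paddle_press [315.4 210.6] 0.56 [ 0.6053 -0.0973  0.07  ]
paddle_press [368.3 259.5] 0.19 [ 0.3482 -0.0109  0.07  ]
square_top [379.3 204. ] 0.7 [ 0.5137 -0.2638  0.061 ]
round_top [311.1 356.3] 0.74 [0.2233 0.315  0.061 ]
round_top [166.1 349. ] 0.45 [0.4406 0.4946 0.061 ]
round_top [335.1 273.5] 0.44 [0.3749 0.0778 0.061 ]
round_top [275.5 252. ] 0.42 [0.5415 0.1114 0.061 ]
mushroom_top [195.1 269.8] 0.64 [0.6113 0.2995 0.068 ]
mushroom_top [381.3 221.7] 0.6 [ 0.4401 -0.1784  0.068 ]
mushroom_top [272.2 333.2] 0.49 [0.3202 0.3264 0.068 ]
paddle_box [322.3 235. ] 0.78 [ 0.5821 -0.1012  0.    ]
square_box [380.9 223.4] 0.69 [ 0.5048 -0.2663  0.    ]
round_box [310.7 381.6] 0.85 [0.2193 0.3202 0.    ]
round_box [338. 293.] 0.66 [0.3726 0.0678 0.    ]
round_box [169.6 371.6] 0.56 [0.442  0.4951 0.    ]
0.8 [-0.82906299 -0.34675881 -0.44491074] [9.90641542e-01 1.36489314e-01 1.33523590e-05 5.47226291e-05]
```

View pics/top0.png

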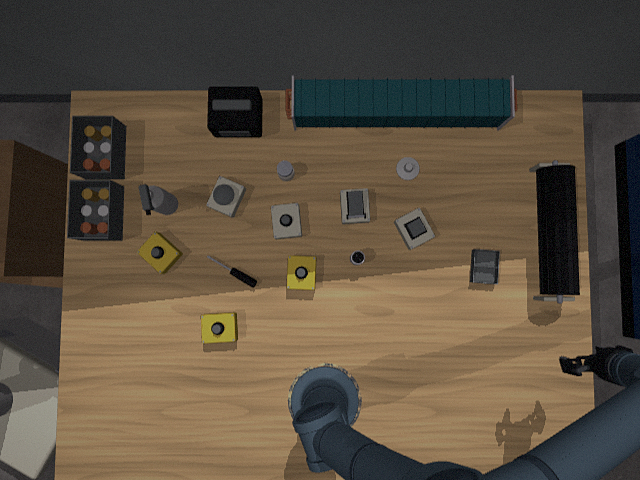

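View pics/side0.png

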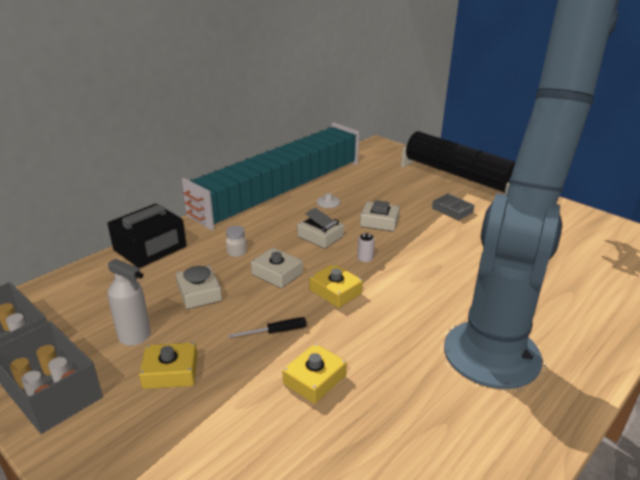

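The top view puts the cream boxes at mushroom (226,196), round (286,220), paddle (355,205) and square (415,228). There are four round-cap candidates: cream (286,220), and yellow at (302,272), (158,252) and (219,328). Only the cream one fits, since yellow is excluded. I'll confirm that in one crop and check the paddle's slope direction there too.

Run:
```python
from h import *
t=cv2.imread("pics/top0.png");s=cv2.imread("pics/side0.png")
a=cv2.resize(t[180:280,200:450],None,fx=3.2,fy=3.2,interpolation=cv2.INTER_CUBIC)
b=cv2.resize(s[190:290,170:420],None,fx=2.8,fy=2.8,interpolation=cv2.INTER_CUBIC)
b=cv2.copyMakeBorder(b,0,0,0,800-b.shape[1],cv2.BORDER_CONSTANT)
cv2.imwrite("pics/crop.png",np.vstack([a,b]))
# triangulate/compare; blob of cream boxes
hsv=cv2.cvtColor(t,cv2.COLOR_BGR2HSV)
for n,(u,v) in dict(paddle=(355,206),square=(415,228),round=(286,220),mush=(226,196)).items():
    m=np.zeros(t.shape[:2],np.uint8);r=25
    m[v-r:v+r,u-r:u+r]=((hsv[v-r:v+r,u-r:u+r,1]<60)&(hsv[v-r:v+r,u-r:u+r,2]>125))*255
    cs=max(cv2.findContours(m,cv2.RETR_EXTERNAL,cv2.CHAIN_APPROX_NONE)[0],key=cv2.contourArea)
    q=np.array([atz("top",p[0],.042)[:2]*1000 for p in cs],np.float32)
    print(n,cv2.minAreaRect(q))
```

```text
paddle ((566.4970703125, -60.34265899658203), (7.727504253387451, 53.51896286010742), 82.85478973388672)
square ((471.39654541015625, -258.7115783691406), (2.944504499435425, 5.922542572021484), 89.29053497314453)
round ((528.1424560546875, 137.42889404296875), (33.44819641113281, 9.312763214111328), 11.723085403442383)
mush ((554.370361328125, 288.3001403808594), (0.0, 0.0), 0.0)
```

View pics/crop.png

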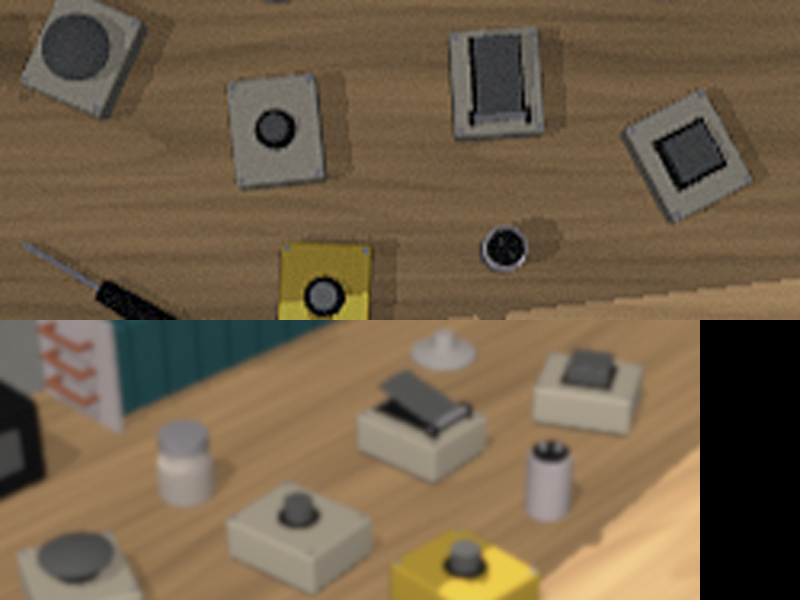

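The crop confirms that the round cap on the cream box sits at top px (285.6,220), beside the yellow look-alike. The square cap is at (415.3,227.8). The paddle's box centre is about (355,205.4), with the hinge end towards the robot and the free end raised towards world +x. I'll compute positions from these corners.

Run:
```python
from h import *
f=lambda u,v:((u+.5)/3.2+199.5,(v+.5)/3.2+179.5)
g=lambda u,v:((u+.5)/2.8+169.5,(v-320+.5)/2.8+189.5)
pc=np.array([atz("top",f(*c),.042) for c in((451,32),(538,27),(543,132),(455,138))])
x=(pc[0]+pc[1]-pc[2]-pc[3])/2;print("paddle box",pc.mean(0),np.linalg.norm(x),"yaw",np.arctan2(x[1],x[0]))
P=pc.mean(0)+x/np.linalg.norm(x)*.024;P[2]=.071;print("press",P, "seen slab", atz("top",f(497,36),.075))
for n,c,z,cap,s in(("sq",((625,131),(699,91),(751,181),(676,219)),.042,(690,154),(593,363)),("rd",((228,84),(313,74),(324,180),(237,187)),.042,(275,129),(298,502))):
    print(n,np.mean([atz("top",f(*k),z) for k in c],0),atz("top",f(*cap),.061),"side",atz("side",g(*s),.061))
print("side press proj",proj("side",P), "top",proj("top",P))
for yaw in (0,):
  for p in ((.604,-.09),(.513,-.265),(.53,.115)):
    for z in(.13,.07): 
      q=inverse_kinematics([*p,z],[1,0,0,0]); print(p,z,None if q is None else np.round(q,2))
```

```text
paddle box [ 0.57758103 -0.0891729   0.042     ] 0.09893834209195808 yaw 0.03899735024767956
press [ 0.60156279 -0.08823721  0.071     ] seen slab [ 0.61437648 -0.08744032  0.075     ]
sq [ 0.50932301 -0.26527724  0.042     ] [ 0.50843221 -0.26363953  0.061     ] side [ 0.50547052 -0.26319207  0.061     ]
rd [0.53163004 0.11610191 0.042     ] [0.53109973 0.11483834 0.061     ] side [0.53168502 0.11857862 0.061     ]
side press proj [314.11341876 211.89077676] top [355.16960323 195.52594433]
(0.604, -0.09) 0.13 [ 0.37  0.47 -0.36  1.78  0.2   0.93 -1.64]
(0.604, -0.09) 0.07 [ 0.34  0.55 -0.32  1.8   0.22  0.83 -1.66]
(0.513, -0.265) 0.13 [ 0.56  0.39 -0.19  1.87  0.09  0.89 -1.24]
(0.513, -0.265) 0.07 [ 0.55  0.48 -0.18  1.89  0.12  0.78 -1.26]
(0.53, 0.115) 0.13 [ 0.36  0.44 -0.77  1.93  0.38  0.92 -2.16]
(0.53, 0.115) 0.07 [ 0.26  0.51 -0.65  1.96  0.42  0.81 -2.19]
```

```bash
cat >> h.py <<'E'
Q=[1,0,0,0]
def fz(n=4): return np.mean([read_ft_force()[2] for _ in range(n)])
def press(xy,ztop,zend,stop=7.0,off=.019):
    """step down until well past the end stop by force; ztop/zend heights of fingertip"""
    b=fz();z=ztop+.006+off;movel([*xy,z],Q,.12);log=[]
    while z>zend+off-.006:
        z-=.001;movel([*xy,z],Q,.03);f=fz()-b;log.append((round((read_eef_pos()[2]-off)*1e3,1),round(f,1)))
        if f>stop: break
    print("t",read_time_s(),"base",b,log)
    movel([*xy,ztop+.05+off],Q,.15);print("after",fz()-b,read_time_s())
E
python3 - <<'E'
from h import *
move_gripper(0.0);print(read_finger_gap(),read_time_s())
xy=(.601,-.088)
move_ptp([*xy,.14],Q);print(read_eef_pos(),read_time_s())
press(xy,.071,.056)
snap("side","pics/s1.png");snap("top","pics/t1.png")
a=cv2.imread("pics/s1.png")[150:290,230:430];cv2.imwrite("pics/s1c.png",cv2.resize(a,None,fx=3.5,fy=3.5,interpolation=cv2.INTER_CUBIC))
E
```

```text
9.43719831618875e-05 1.5667
[ 0.60095597 -0.08977841  0.14008135] 4.0333
t 10.55 base -0.3712597195389156 [(np.float64(76.9), np.float64(-0.2)), (np.float64(75.2), np.float64(1.0)), (np.float64(73.8), np.float64(-0.0)), (np.float64(72.9), np.float64(1.3)), (np.float64(71.9), np.float64(0.0)), (np.float64(71.3), np.float64(0.9)), (np.float64(70.4), np.float64(3.4)), (np.float64(69.3), np.float64(3.0)), (np.float64(68.3), np.float64(3.8)), (np.float64(67.1), np.float64(3.8)), (np.float64(65.9), np.float64(3.5)), (np.float64(64.9), np.float64(3.4)), (np.float64(63.9), np.float64(3.3)), (np.float64(62.9), np.float64(3.4)), (np.float64(61.9), np.float64(3.9)), (np.float64(60.9), np.float64(3.0)), (np.float64(59.9), np.float64(3.2)), (np.float64(59.0), np.float64(3.4)), (np.float64(58.0), np.float64(3.5)), (np.float64(56.9), np.float64(3.2)), (np.float64(56.0), np.float64(3.6)), (np.float64(55.2), np.float64(4.1)), (np.float64(54.5), np.float64(6.7)), (np.float64(53.9), np.float64(8.4))]
after -0.47347237624098243 11.15
```

View pics/s1c.png

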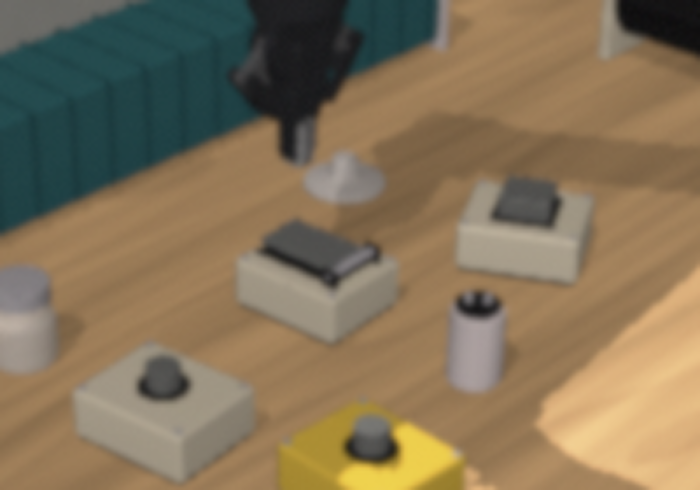

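The crop (centre 315,240) shows the paddle now level and the box unmoved. The force held at about 3.5 N through the travel, then climbed to 8.4 N at the end stop. Next are the square and round caps, pressed the same way and stopping only if the force rise comes at the expected end height.

Run:
```python
from h import *
for xy in((.508,-.264),(.531,.116)):
    move_ptp([*xy,.15],Q);pause(.2)
    press(xy,.062,.052,stop=7.5)
    print(read_eef_pos())
movel([.531,.116,.25],Q,.2);move_ptp([.40,-.45,.30],Q)
print(read_time_s(),read_ft_force())
t=snap("top","pics/t2.png");s=snap("side","pics/s2.png")
a=cv2.resize(cv2.imread("pics/t2.png")[180:280,200:450],None,fx=3.2,fy=3.2,interpolation=cv2.INTER_CUBIC)
b=cv2.resize(cv2.imread("pics/s2.png")[190:290,170:420],None,fx=2.8,fy=2.8,interpolation=cv2.INTER_CUBIC)
b=cv2.copyMakeBorder(b,0,0,0,800-b.shape[1],cv2.BORDER_CONSTANT)
cv2.imwrite("pics/crop2.png",np.vstack([a,b]))
```

```text
t 17.6917 base -0.017692374511782794 [(np.float64(67.9), np.float64(0.1)), (np.float64(66.2), np.float64(-0.7)), (np.float64(64.9), np.float64(0.1)), (np.float64(63.9), np.float64(0.9)), (np.float64(62.9), np.float64(0.3)), (np.float64(61.9), np.float64(0.7)), (np.float64(61.3), np.float64(2.2)), (np.float64(60.1), np.float64(3.4)), (np.float64(59.0), np.float64(2.6)), (np.float64(58.0), np.float64(0.8)), (np.float64(57.0), np.float64(1.3)), (np.float64(56.0), np.float64(3.1)), (np.float64(55.0), np.float64(2.1)), (np.float64(54.0), np.float64(2.4)), (np.float64(53.0), np.float64(2.4)), (np.float64(52.0), np.float64(2.8)), (np.float64(51.1), np.float64(4.1)), (np.float64(50.4), np.float64(6.1)), (np.float64(49.7), np.float64(7.6))]
after -1.0442564481848948 18.2583
[ 0.5071803  -0.26376588  0.13011159]
t 25.55 base 0.3859453618264122 [(np.float64(67.8), np.float64(-0.2)), (np.float64(66.1), np.float64(-0.2)), (np.float64(64.8), np.float64(-0.8)), (np.float64(63.9), np.float64(0.2)), (np.float64(62.9), np.float64(0.3)), (np.float64(61.9), np.float64(0.2)), (np.float64(61.3), np.float64(1.6)), (np.float64(60.2), np.float64(0.9)), (np.float64(59.0), np.float64(3.0)), (np.float64(58.0), np.float64(2.2)), (np.float64(57.0), np.float64(3.1)), (np.float64(56.0), np.float64(1.6)), (np.float64(55.0), np.float64(2.0)), (np.float64(54.0), np.float64(1.2)), (np.float64(53.0), np.float64(1.6)), (np.float64(52.0), np.float64(2.0)), (np.float64(51.1), np.float64(4.0)), (np.float64(50.3), np.float64(4.9)), (np.float64(49.6), np.float64(6.8)), (np.float64(48.9), np.float64(8.4))]
after -1.2990477475017472 26.125
[0.53006192 0.11554302 0.12998415]
28.9583 [0.29215549 0.03667895 0.99930907]
```

View pics/crop2.png

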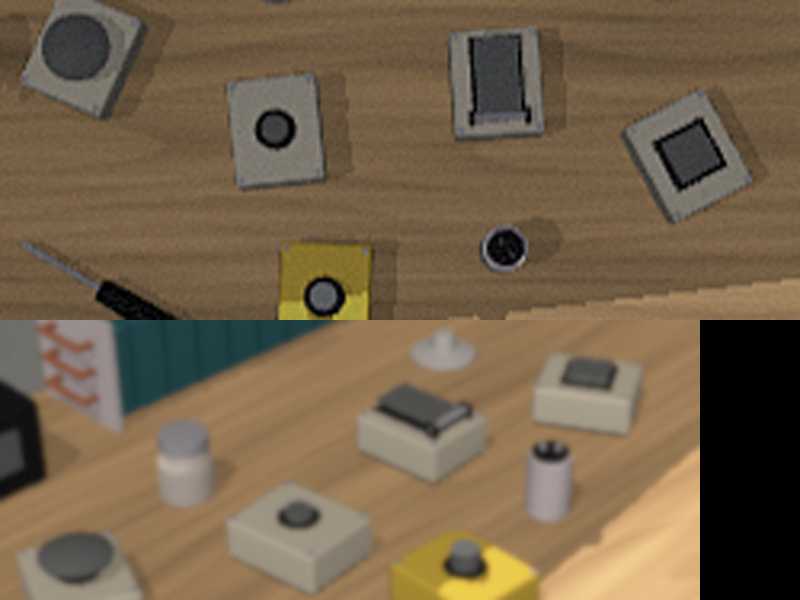

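The crop shows all three switches down: paddle level (crop 425,408), square low (590,373) and round low (298,515). The boxes and bystanders are where they were, the mushroom is untouched, and the hand is clear. I'm handing in.

```bash
python3 -c "
from h import *
print(read_time_s(),sign_off())"
```

```text
the job is handed in; nothing more can be done
29.0583 None
```

I pressed the paddle, then the square cap, then the round cap on the cream box, using the closed fingertips. I handed the job in at 29.1 s with the hand clear.

- **Presses:** each switch moved against roughly 1–4 N. The force then climbed at the expected end height, and I stopped at 8.4 N for the paddle, 7.6 N for the square cap and 8.4 N for the round cap.
- **Last pictures:** all three switches stay down. In the final enlarged crops, covering the switches and the bystanders near them, the boxes and bystanders look unmoved and the mushroom cap untouched. I did not check the spray bottle and parts tray in the last pictures, but the arm did not work near them.
- **Measurements that disagreed:** my first attempt to outline the boxes by colour failed, so I used box corners read from the enlarged top view instead. The two cameras then agreed to within about 4 mm on the caps. Force readings with nothing touching drifted by about 1 N.

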